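Free the lever press's ratchet pawl and press the bushing home

TASK

The green lever press is loaded: a black bushing stands started in the bore of the aluminium housing under its ram, and a ratchet pawl holds the arm up. With the fingertips only, press the red thumb paddle above the handle down onto the arm to free the pawl and, keeping it pressed, push the arm steadily down past its teeth until the bushing is fully home with its collar on the housing, without forcing or slamming the arm or pulling it back up. Then take the hand away and leave the arm down on the bushing while the retaining compound sets; grip or lift nothing, and leave the loose parts round the press where they lie.

Things in the scene. Friction and masses are not known exactly. Their poses are not given: they have to be found in the camera images.
- lever_press: green bench lever press, fixed; base plate 85 x 200 x 14 mm, highest fixed part (toothed steel quadrant) 205 mm above the bench. Origin: centre of the base's underside. x across the press (quadrant and pawl are on its -x side, towards the robot), y along the base, from the arm's pivot towards its handle, z up. Its place and yaw vary. The ram stands at y = +5 mm.
- lever_pivot (a point): centre of the arm's pivot, at (0, -65, 135) mm in the press frame. The arm swings in the press's y-z plane. The pivot is stiff: the arm stays where it is left, and takes about 5 to 8 N at the thumb paddle to move, rising to about 12 to 20 N while the bushing goes in.
- press_arm (a joint): arm angle, rad: at 0 (top) the arm rises 0.36 rad above level from the pivot towards the press's +y; it grows as the arm comes down (angle above level = 0.36 minus it). Starts between 0 and 0.25. Teeth stop it going down at 0.05, 0.14, 0.23 and 0.32 unless the pawl is free; after 0.32 there are none. The ram meets the bushing at about 0.42; home is at about 0.53.
- ratchet_pawl (a joint): angle in rad of the pawl, a crank hinged on the arm's centre line 92 mm out from the pivot: 0 fully between the teeth, 0.125 pressed to its stop; it clears the teeth from about 0.09. A spring returns it (2 N at the middle of the paddle at first, 4 N fully pressed). At the start it may rest on top of a tooth. At its stop the push goes into the arm.
- thumb_paddle: red thumb paddle of the pawl above the handle, 28 mm across (x), 46 mm along the arm (y), 6 mm thick. Origin: centre of its top face; y outward along the arm, z out of the top face. With the pawl at 0 the origin lies 232 mm out from the arm's pivot and 41 mm above the arm's centre line; at the stop 236 mm out and 23 mm above, tipped 0.125 rad outer end down.
- press_handle: black ribbed handle, 25 mm thick, from 165 to 262 mm out along the arm, straight below the red paddle; pushing on it alone cannot move the arm past a tooth. Origin: at the arm's pivot; y outward along the arm.
- handle_end (a point): outer end of the handle on its centre line, 262 mm out from the arm's pivot.
- bushing_fit (a joint): how far the black flanged bushing (21 mm across its collar, 14 mm long) has been pressed into the 30 mm high aluminium housing, in m: 0 as started, standing proud, 0.008 fully home with its collar on the housing. It needs about 30 N from the ram and stays where it is pushed.
- compound_bottle: loose bystander: white bottle of retaining compound with a blue cap, 32 mm across, 96 mm tall, standing; origin under its centre.
- spare_bushing: loose bystander: black flanged bushing, 21 mm across, 14 mm tall; origin under its centre.
- cover_plate: loose bystander: black moulded cover plate, 62 x 52 x 8 mm, lying flat; origin under its centre.
- paste_tin: loose bystander: green tin with grey lid, 66 mm across, 38 mm tall; origin under its centre.

How it is judged:
By the outcome, as a careful person would: the job done as asked, in the order asked, and still so for the second after the job is handed in, with the robot touching nothing.
It also fails if it takes over 40 s, if anything falls off the work surface, if the arm or the gripper's body presses on something with over 40 N, if the wrist force passes 120 N, or if a joint passes its speed limit or range.

ROBOT

A 6-joint arm with a two-finger parallel gripper is mounted at the origin on a cart in front of the work surface, level with it; the furniture and walls round the work are solid. World frame = base frame: x ahead of the robot, y to its left, z up, the work surface at z = 0. Lengths are in m, angles in rad, forces in N, time in s.
With the tool pointing down it reaches from about 0.275 to 0.975 m from the base axis. Payload 8.4 kg.
Tool frame: the origin (TCP) lies at the very end of the fingers, on their centre line; the grasp point (between the pads) lies 19 mm behind it; z points along the fingers, y is the line along which they close (so a half turn about z gives the same grasp; the last joint's range is limited). The gripper opens to 92 mm and grips with 3 to 60 N. Pads are 20 mm wide; open, the fingers measure 128 mm over their backs; the gripper's body (75 mm by 189 mm) begins 69 mm behind the grasp point.
Start: joints at [-1.12, 0.353, 1.633, -0, 1.155, -0.002], TCP at [0.273, -0.562, 0.215] pointing down, gripper open.
Joint ranges: [-2.63, 2.63], [-0.92, 2.1], [0.06, 2.66], [-1.3, 4.44], [0, 2.69], [-3.02, 3.02]. Speed limits (rad/s): [2.22, 2.22, 2.79, 3.14, 3.14, 3.14].

INTERFACE

Orientations are given as a 3x3 rotation matrix whose columns are the frame's x, y, z axes.
In Python, from station import monitor, optics, arm gives the robot as it stands.
- The arm moves only by the shell command python3 -m inch 'ROWS' [OPENING] [FORCE]. ROWS is JSON, a list that holds one entry, the list of rows, each a list of 6 numbers: the shift along the tool's x, y, z scaled (see below), then the turn, a rotation vector about the tool's x, y, z scaled (see below). In form: [[[dx, dy, dz, ax, ay, az], ...]]. A call has 1 to 5 rows; each row is the pose to reach, as a shift and turn from the pose commanded when the call began, along the tool's axes at that moment, turning the shorter way round; what a row does not reach only later rows make up. The controller multiplies each number of a shift by 0.5 m and each number of a turn by 360 degrees. A row lasts 1/8 s, in which the tool goes at most 62.5 mm and 10.7 degrees, less where a joint would pass 70% of its speed; a pose out of reach is approached as far as the arm can. A call with a number of a shift or a turn outside -1 to 1 is refused whole. A call with a gripper value outside its range is refused whole. OPENING is the closure in counts, from 0 (fully open) to 255 (shut), set as the call begins (- or left out, the last holds). The fingers move at their own pace and stop on an object; FORCE is the grip in N (left out, the last holds). Time passes only in rows, so rows that repeat a pose let the fingers close. It gives the time, the measured TCP pose, the force, the opening and the grip force at its end, in the units of the state.
- monitor.read_state(): the state, without advancing time (a new reading comes with each control period).
- optics.get_image(name): name is "scene" or "top" or "wrist"; returns a dict with "image" (384x512x3 uint8, red, green, blue), "fx", "fy", "cx", "cy" (pixels), "k1" (the pictures are not rectified: a ray, as slopes to the right and down, at radius r is drawn at 1 + k1 r^2 times it, then the intrinsics apply), "R" (3x3) and "t" (3): a world point X has camera coordinates R X + t. Camera axes: x right, y down, z forward; pixel columns grow to the right and rows downward; lengths in m; the calibration is good to about 2 mm. A picture is of the moment at which its call begins. There is no depth.
- arm.finish_job(): hands the job in; it is judged then, once.
The state is a dict: "time_s": time; "joint_pos": joint angles; "joint_velocities": joint speeds; "tau": joint torques, N m; "tool_pos": TCP position; "eef_rot": TCP orientation; "ft_force": force on the tool from outside, world axes, zero at the start; "wrist_torque": the same for the moment, N m; "finger_gap": opening from 0.0 (shut) to 1.0 (fully open); "gripper_force": force on a finger pad.
Only numpy, scipy, OpenCV 4.12 (cv2) and the standard library are available. Lean on these libraries where they do the work, as an engineer would, in place of code of your own. Each camera call takes 0.05 s, during which the arm holds its last target. There are 200 camera calls.

## Working session

There is one attempt and no reset: what is moved stays moved. The work goes in short steps, Python scripts to look and compute and a shell command to move; the robot and the scene stay as the last step left them, time stands still between calls to the robot, and variables do not carry over. Pictures are saved under pics/ and viewed, at most 10 in all, crops included, and the job is handed in when it is done.

```bash
mkdir -p pics
python3 - <<'E'
from station import monitor, optics
import cv2, numpy as np, pickle
s=monitor.read_state();print(s)
d={}
for n in("scene","top"):
    i=optics.get_image(n);d[n]=i
    cv2.imwrite(f"pics/{n}0.png",i["image"][:,:,::-1]);print(n,{k:v for k,v in i.items() if k!="image"})
pickle.dump(d,open("d0.pkl","wb"))
a=np.hstack([d["scene"]["image"],d["top"]["image"]])
E
```

```text
{'time_s': 0.0, 'joint_pos': array([-1.12040702e+00,  3.53598299e-01,  1.63416212e+00, -3.28030796e-06,
        1.15518855e+00, -2.40785991e-03]), 'joint_velocities': array([ 0.0019316 ,  0.00011243,  0.00080922, -0.00042909, -0.0012724 ,
       -0.00025782]), 'tau': array([-4.08810651e-03, -5.93871725e+01, -3.34223378e+01,  6.93578529e-02,
        2.35438457e-02, -1.35579712e-04]), 'tool_pos': array([ 0.27319986, -0.5615617 ,  0.21388285]), 'eef_rot': array([[ 8.99226331e-01,  4.37483319e-01, -5.93129494e-04],
       [ 4.37483721e-01, -8.99225503e-01,  1.21975792e-03],
       [ 2.66573360e-07, -1.35632293e-03, -9.99999080e-01]]), 'ft_force': array([-0.42579715,  0.58679321, -0.00950524]), 'wrist_torque': array([0.02133238, 0.05411157, 0.02474907]), 'gripper_force': 0.0, 'finger_gap': 0.9965121527095476}
scene {'fx': 467.229258010003, 'fy': 467.229258010003, 'cx': 250.74071700887754, 'cy': 191.0576440774806, 'k1': -0.014362008676367562, 'R': array([[-0.76402384, -0.64469251,  0.02528119],
       [-0.34114235,  0.37040767, -0.86395605],
       [ 0.54762165, -0.6687075 , -0.50293221]]), 't': array([0.36880152, 0.26266715, 0.98780885])}
top {'fx': 489.0436700402319, 'fy': 489.0436700402319, 'cx': 246.8701647119753, 'cy': 181.90469318870956, 'k1': -0.02335670375906288, 'R': array([[-0.00823185, -0.99992441, -0.00913278],
       [-0.98243788,  0.00978976, -0.18633298],
       [ 0.1864083 ,  0.00743853, -0.9824442 ]]), 't': array([0.07379191, 0.46548057, 1.37092111])}
```

View pics/scene0.png

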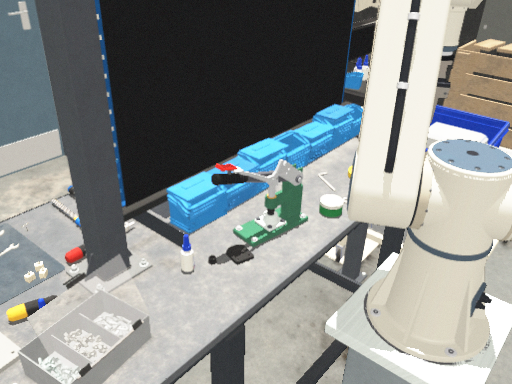

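View pics/top0.png

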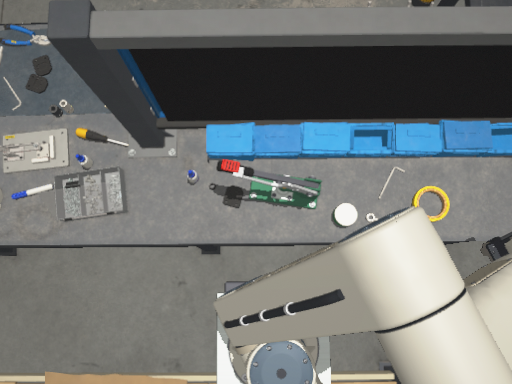

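Both views show the press with its handle and red paddle towards world +y: paddle near (227,167) in scene and (229,166) in top, green base round (285,190) in top. Next I triangulate the paddle and zoom in.

```bash
cat > h.py <<'E'
import numpy as np, cv2
def ray(i,uv):
    K=np.array([[i["fx"],0,i["cx"]],[0,i["fy"],i["cy"]],[0,0,1.]])
    p=cv2.undistortPoints(np.array([[uv]],float),K,np.array([i["k1"],0,0,0,0.]))[0,0]
    R=np.array(i["R"]);c=-R.T@np.array(i["t"]);d=R.T@np.r_[p,1];return c,d/np.linalg.norm(d)
def plane(i,uv,z):
    c,d=ray(i,uv);return c+d*(z-c[2])/d[2]
def tri(rs):
    A=sum(np.eye(3)-np.outer(d,d) for c,d in rs);b=sum((np.eye(3)-np.outer(d,d))@c for c,d in rs)
    X=np.linalg.solve(A,b);return X,[np.linalg.norm((np.eye(3)-np.outer(d,d))@(X-c)) for c,d in rs]
def proj(i,X):
    q=np.array(i["R"])@X+i["t"];x=q[:2]/q[2];x=x*(1+i["k1"]*(x@x));return np.r_[i["fx"]*x[0]+i["cx"],i["fy"]*x[1]+i["cy"]]
def mask(i,lo,hi,box):
    h=cv2.cvtColor(i["image"],cv2.COLOR_RGB2HSV);m=cv2.inRange(h,np.array(lo),np.array(hi));o=np.zeros_like(m);x0,y0,x1,y1=box;o[y0:y1,x0:x1]=m[y0:y1,x0:x1];return o
def red(i,box):
    return mask(i,(0,120,70),(8,255,255),box)|mask(i,(172,120,70),(180,255,255),box)
E
python3 - <<'E'
import pickle;from h import *
d=pickle.load(open("d0.pkl","rb"));rs=[]
for n,b in(("scene",(200,150,260,185)),("top",(205,150,265,185))):
    m=red(d[n],b);c=cv2.moments(m,True);uv=(c["m10"]/c["m00"],c["m01"]/c["m00"]);rs.append(ray(d[n],uv))
    ys,xs=np.nonzero(m);print(n,uv,c["m00"],cv2.minAreaRect(np.c_[xs,ys].astype(np.float32)))
print(tri(rs))
t=d["top"];g=mask(t,(50,80,30),(90,255,200),(230,150,335,225));ys,xs=np.nonzero(g)
r=cv2.minAreaRect(np.c_[xs,ys].astype(np.float32));print(r)
for p in cv2.boxPoints(r):print(p,plane(t,p,.014))
s=d["scene"]["image"][140:280,160:360];u=t["image"][140:230,190:350]
cv2.imwrite("pics/c1.png",np.vstack([cv2.resize(s,None,fx=3.2,fy=2.3,interpolation=2),cv2.resize(u,(640,270),interpolation=2)])[:,:,::-1])
E
```

```text
scene (224.9724770642202, 166.78899082568807) 109.0 ((225.4617462158203, 166.99703979492188), (21.16823387145996, 6.672595977783203), 4.39870548248291)
top (229.59313725490196, 165.27941176470588) 204.0 ((229.8076934814453, 165.46153259277344), (18.238800048828125, 11.570852279663086), 11.309932708740234)
(array([0.47380293, 0.11106686, 0.22836168]), [np.float64(0.000679200530922467), np.float64(0.000679200530922343)])
((294.6601867675781, 191.66099548339844), (90.47233581542969, 34.894500732421875), 14.67639446258545)
[246.47957 197.07797] [0.42646765 0.07130673 0.014     ]
[255.32039 163.32199] [0.5278989  0.04416417 0.014     ]
[342.84082 186.24402] [ 0.45600043 -0.21306367  0.014     ]
[334. 220.] [ 0.35645335 -0.18290215  0.014     ]
```

View pics/c1.png

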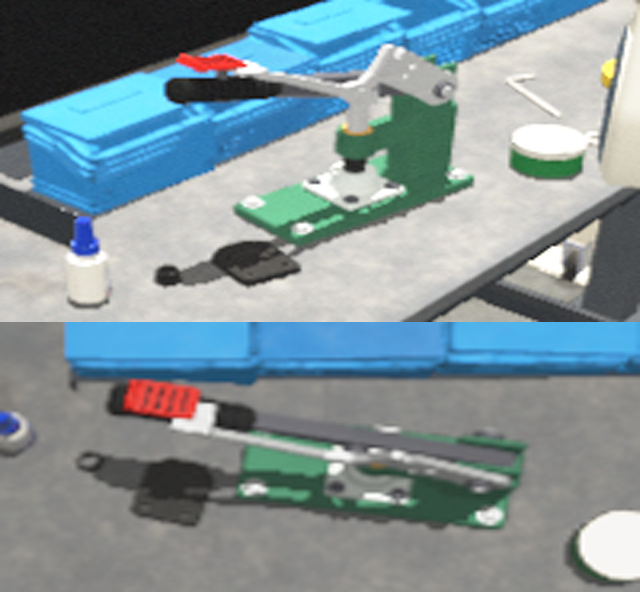

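The crop shows the paddle just above the black handle, standing on the far side from the loose cover plate. Now yaw from the base edges, and the goal geometry.

Run:
```python
import pickle;from h import *
d=pickle.load(open("d0.pkl","rb"));t=d["top"]
A=plane(t,(250,197.7),.014);B=plane(t,(316,207.7),.014);C=plane(t,(251.2,181.7),.014)
print(A,B,C,np.linalg.norm(A-B),np.degrees(np.arctan2(*(A-B)[:2])))
P=np.array([.4738,.1111])
for ps in (9,11,13):
    p=np.radians(ps);u=np.array([np.sin(p),np.cos(p)]);x=np.array([np.cos(p),-np.sin(p)])
    piv=P-.217*u;o=piv+.065*u
    print(ps,"piv",piv,"base",o)
    for n in d:
        for sx,sy in((-1,1),(-1,-1),(1,1)):
            q=o+sx*.0425*x+sy*.1*u;print(n,sx,sy,proj(d[n],np.r_[q,.014]).round(1))
# blue bins near
for n,b in(("scene",(160,130,300,235)),("top",(200,115,310,165))):
    m=mask(d[n],(95,120,80),(115,255,255),b);c=max(cv2.findContours(m,0,2)[0],key=cv2.contourArea)
    print(n,cv2.approxPolyDP(c,3,True)[:,0].tolist())
```

```text
[0.42451835 0.06097876 0.014     ] [ 0.39304607 -0.13175258  0.014     ] [0.47232994 0.05698099 0.014     ] 0.19528409032096009 9.274320428780813
9 piv [ 0.43985372 -0.10322837] base [ 0.45002196 -0.03902863]
scene -1 1 [251.8 243.3]
scene -1 -1 [306.8 215.9]
scene 1 1 [230.5 228.1]
top -1 1 [248.2 198. ]
top -1 -1 [315.8 207.9]
top 1 1 [252.4 170. ]
11 piv [ 0.43239445 -0.1019131 ] base [ 0.44479703 -0.03810733]
scene -1 1 [251.8 243.8]
scene -1 -1 [308.7 217.4]
scene 1 1 [231.4 228.2]
top -1 1 [247.6 198.5]
top -1 -1 [314.9 210.8]
top 1 1 [252.8 170.7]
13 piv [ 0.42498562 -0.1003383 ] base [ 0.43960744 -0.03700425]
scene -1 1 [251.8 244.4]
scene -1 -1 [310.6 219.1]
scene 1 1 [232.3 228.4]
top -1 1 [246.9 199. ]
top -1 -1 [313.8 213.6]
top 1 1 [253.2 171.4]
scene [[268, 185], [244, 182], [218, 186], [212, 183], [212, 174], [226, 171], [214, 168], [167, 188], [170, 222], [191, 232]]
top [[206, 125], [206, 151], [210, 157], [252, 160], [309, 156], [309, 122]]
```

```bash
python3 -m inch '[[[0,0,-0.1,0,0,-0.03],[0,0,-0.2,0,0,-0.06],[0,0,-0.24,0,0,-0.09],[0,0,-0.24,0,0,-0.12],[0,0,-0.24,0,0,-0.148]]]' 255 10
cat > to.py <<'E'
import sys,numpy as np
from station import monitor
np.set_printoptions(precision=4,suppress=True)
def rep(T):
    s=monitor.read_state();R=s["eef_rot"];print("t",s["time_s"],"tcp",s["tool_pos"],"F",s["ft_force"],"gap",s["finger_gap"])
    print("R",R.ravel());print("shift units",R.T@(np.array(T)-s["tool_pos"])/.5)
if __name__=="__main__": rep([float(a) for a in sys.argv[1:4]])
E
python3 to.py .474 .111 .33
```

```text
time_s: 0.72
tool_pos: [0.2734, -0.5619, 0.3346]
eef_rot: [[0.181, 0.983, -0.0], [0.983, -0.181, 0.0], [0.0, -0.0, -1.0]]
ft_force: [-0.6, -0.7, 0.9]
finger_gap: 0.479
gripper_force: 0.0
t 0.725 tcp [ 0.2734 -0.5619  0.3346] F [-0.6409 -0.6949  0.9073] gap 0.47902516362543734
R [ 0.1811  0.9835 -0.      0.9835 -0.1811  0.0001  0.0001 -0.     -1.    ]
shift units [1.3962 0.151  0.0093]
```

```bash
python3 -m inch '[[[0.11,0.012,0,0,0,-0.004],[0.22,0.024,0,0,0,-0.004],[0.33,0.036,0,0,0,-0.004],[0.44,0.048,0,0,0,-0.004],[0.55,0.06,0,0,0,-0.004]]]' | head -2; python3 to.py .474 .111 .33
```

```text
time_s: 1.35
tool_pos: [0.3544, -0.2957, 0.3344]
t 1.35 tcp [ 0.3544 -0.2957  0.3344] F [0.4061 0.0948 0.164 ] gap 0.00839796832452042
R [ 0.1626  0.9867 -0.0001  0.9867 -0.1626  0.0002  0.0002 -0.0001 -1.    ]
shift units [0.8415 0.1038 0.0089]
```

```bash
python3 -m inch '[[[0.11,0.014,0,0,0,0],[0.22,0.028,0,0,0,0],[0.33,0.042,0,0,0,0],[0.44,0.056,0,0,0,0],[0.55,0.07,0,0,0,0]]]' | head -2; python3 to.py .474 .111 .33
```

```text
time_s: 1.98
tool_pos: [0.4335, -0.03, 0.3346]
t 1.975 tcp [ 0.4335 -0.03    0.3346] F [-0.1103 -0.5531  0.2702] gap 0.008840177827648116
R [ 0.1623  0.9867  0.0002  0.9867 -0.1623 -0.0001 -0.0001  0.0003 -1.    ]
shift units [0.2914 0.0341 0.0091]
```

```bash
python3 -m inch '[[[0.1,0.012,0,0,0,0],[0.2,0.024,0,0,0,0],[0.29,0.034,0,0,0,0],[0.29,0.034,0.05,0,0,0],[0.29,0.034,0.06,0,0,0]]]' | head -2; python3 to.py .474 .111 .23
python3 - <<'E'
from station import optics
from h import *
import pickle
d={n:optics.get_image(n) for n in("wrist","scene","top")};pickle.dump(d,open("d1.pkl","wb"))
im=[d["wrist"]["image"],cv2.resize(d["scene"]["image"][120:240,170:330],(512,384),interpolation=2)]
cv2.imwrite("pics/w1.png",cv2.resize(np.hstack(im),(800,300),interpolation=3)[:,:,::-1])
E
```

```text
time_s: 2.6
tool_pos: [0.4726, 0.1087, 0.3029]
t 2.6 tcp [0.4726 0.1087 0.3029] F [ 0.205  -0.3718  0.0367] gap 0.0063543994474043256
R [ 0.1611  0.9869 -0.0032  0.9869 -0.1611 -0.0008 -0.0013 -0.003  -1.    ]
shift units [0.0051 0.0024 0.1459]
```

View pics/w1.png

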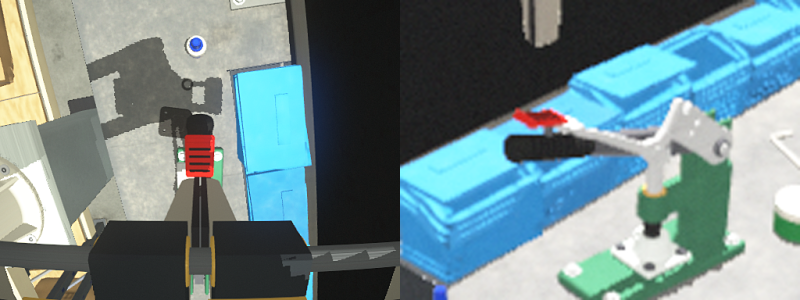

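The wrist image shows the paddle at about (200,155) in the montage, in line with the fingers and outboard of the handle's inner end; the scene half shows the fingertip ~75 mm above it. I'll refine the centre with three views.

Run:
```python
import pickle;from h import *
np.set_printoptions(precision=4,suppress=True)
d=pickle.load(open("d1.pkl","rb"));rs={}
for n,b in(("scene",(200,150,260,185)),("top",(205,150,265,185)),("wrist",(210,140,300,260))):
    m=red(d[n],b);m=cv2.morphologyEx(m,3,np.ones((7,7)));ys,xs=np.nonzero(m)
    if len(xs)<20:print(n,"none");continue
    r=cv2.minAreaRect(np.c_[xs,ys].astype(np.float32));uv=r[0];rs[n]=ray(d[n],uv);print(n,len(xs),r)
print(tri(list(rs.values())));print(tri([rs["scene"],rs["wrist"]]))
w=d["wrist"];m=cv2.minAreaRect
ys,xs=np.nonzero(red(w,(210,140,300,260)))
for p in cv2.boxPoints(cv2.minAreaRect(np.c_[xs,ys].astype(np.float32))):print(p,plane(w,p,.228))
```

```text
scene 108 ((225.49996948242188, 167.0), (21.09153938293457, 6.672595977783203), 4.398705005645752)
top 92 ((230.0, 167.0), (8.0, 18.0), 90.0)
wrist 2013 ((255.0, 199.0), (54.0, 38.0), 90.0)
(array([0.4717, 0.1102, 0.2277]), [np.float64(0.00043673546732178397), np.float64(0.0015929195710313317), np.float64(0.0012721993322881112)])
(array([0.4728, 0.1097, 0.2274]), [np.float64(0.00016701543032494477), np.float64(0.00016701543032499028)])
[236. 172.] [0.4624 0.1329 0.228 ]
[274. 172.] [0.4902 0.1284 0.228 ]
[274. 226.] [0.4839 0.086  0.228 ]
[236. 226.] [0.4548 0.0908 0.228 ]
```

```bash
python3 -m inch '[[[0.003,0,0.04,0,0,0],[0.006,0,0.08,0,0,0],[0.008,0.001,0.11,0,0,0],[0.008,0.001,0.13,0,0,0],[0.008,0.001,0.134,0,0,0]]]' | head -5; python3 to.py .474 .113 .23
```

```text
time_s: 3.38
tool_pos: [0.4748, 0.1122, 0.2373]
eef_rot: [[0.163, 0.987, -0.001], [0.987, -0.163, -0.0], [-0.0, -0.001, -1.0]]
ft_force: [-0.3, 0.1, -0.4]
finger_gap: 0.008
t 3.375 tcp [0.4748 0.1122 0.2373] F [-0.32    0.0777 -0.3944] gap 0.007700443061519515
R [ 0.1625  0.9867 -0.0005  0.9867 -0.1625 -0.0001 -0.0002 -0.0005 -1.    ]
shift units [ 0.0014 -0.0019  0.0146]
```

```bash
python3 -m inch '[[[0,-0.001,0.006,0,0,0],[0,-0.002,0.012,0,0,0],[0.001,-0.002,0.017,0,0,0],[0.002,-0.002,0.022,0,0,0],[0.003,-0.002,0.026,0,0,0]]]' | head -4
```

```text
time_s: 4.0
tool_pos: [0.4747, 0.1144, 0.2249]
eef_rot: [[0.162, 0.987, 0.001], [0.987, -0.162, 0.001], [0.001, 0.001, -1.0]]
ft_force: [1.0, 1.9, 4.8]
```

```bash
python3 -m inch '[[[0.002,0,0.004,0,0,0],[0.004,0,0.008,0,0,0],[0.006,0,0.012,0,0,0],[0.008,0,0.016,0,0,0],[0.01,0,0.02,0,0,0]]]' | head -4
python3 - <<'E'
from station import optics
from h import *
d={n:optics.get_image(n) for n in("scene","wrist")}
w=d["wrist"]["image"]
cv2.imwrite("pics/w2.png",np.hstack([cv2.resize(w[100:300,150:350],(400,400),interpolation=2),cv2.resize(d["scene"]["image"][130:230,200:300],(400,400),interpolation=2)])[:,:,::-1])
E
```

```text
time_s: 4.62
tool_pos: [0.4753, 0.1183, 0.2148]
eef_rot: [[0.162, 0.987, 0.001], [0.987, -0.162, -0.001], [-0.001, 0.001, -1.0]]
ft_force: [0.0, -3.3, 6.4]
```

View pics/w2.png

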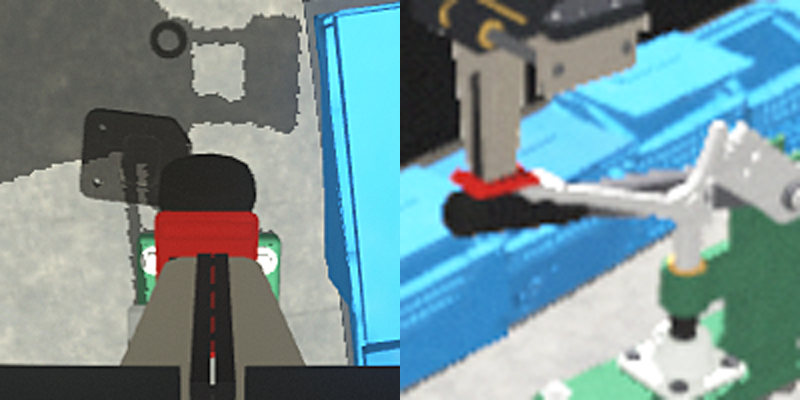

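The fingers sit centred on the paddle, which is down near the handle. The force is low, so I continue along the arc.

```bash
python3 -m inch '[[[0.001,0,0.004,0,0,0],[0.002,0,0.008,0,0,0],[0.004,0,0.012,0,0,0],[0.006,0,0.016,0,0,0],[0.007,0,0.02,0,0,0]]]' | head -4
```

```text
time_s: 5.35
tool_pos: [0.4758, 0.1215, 0.2047]
eef_rot: [[0.162, 0.987, 0.0], [0.987, -0.162, -0.002], [-0.002, 0.001, -1.0]]
ft_force: [0.6, -3.4, 6.4]
```

```bash
python3 -m inch '[[[0.001,0,0.005,0,0,0],[0.003,0,0.01,0,0,0],[0.004,0,0.015,0,0,0],[0.005,0,0.02,0,0,0],[0.006,0,0.025,0,0,0]]]' | head -4
```

```text
time_s: 5.98
tool_pos: [0.4764, 0.1247, 0.1923]
eef_rot: [[0.162, 0.987, 0.001], [0.987, -0.162, -0.001], [-0.001, 0.001, -1.0]]
ft_force: [0.1, -1.8, 6.6]
```

```bash
python3 -m inch '[[[0.001,0,0.005,0,-0.001,0],[0.002,0,0.01,0,-0.003,0],[0.003,0,0.015,0,-0.005,0],[0.004,0,0.02,0,-0.007,0],[0.005,0,0.025,0,-0.009,0]]]' | head -4
```

```text
time_s: 6.6
tool_pos: [0.4769, 0.1274, 0.1798]
eef_rot: [[0.162, 0.987, -0.008], [0.985, -0.162, -0.057], [-0.058, 0.001, -0.998]]
ft_force: [-0.1, -0.9, 6.3]
```

```bash
python3 -m inch '[[[0.001,0,0.005,0,-0.002,0],[0.001,0,0.01,0,-0.004,0],[0.002,0,0.015,0,-0.006,0],[0.003,0,0.02,0,-0.007,0],[0.003,0,0.025,0,-0.009,0]]]' | head -4
```

```text
time_s: 7.22
tool_pos: [0.4772, 0.1291, 0.1674]
eef_rot: [[0.161, 0.987, -0.017], [0.981, -0.162, -0.111], [-0.112, 0.001, -0.994]]
ft_force: [0.3, 4.7, 7.5]
```

```bash
python3 -m inch '[[[0.001,0,0.005,0,-0.002,0],[0.001,0,0.01,0,-0.004,0],[0.002,0,0.015,0,-0.006,0],[0.003,0,0.02,0,-0.007,0],[0.003,0,0.024,0,-0.009,0]]]' | head -4
```

```text
time_s: 7.85
tool_pos: [0.4775, 0.1302, 0.1554]
eef_rot: [[0.161, 0.987, -0.025], [0.973, -0.163, -0.164], [-0.166, 0.002, -0.986]]
ft_force: [-0.4, 8.8, 8.2]
```

```bash
python3 -m inch '[[[0.003,0,0.004,0,0,0],[0.005,0,0.008,0,0,0],[0.006,0,0.012,0,0,0],[0.007,0,0.016,0,-0.001,0],[0.008,0,0.02,0,-0.002,0]]]' | head -4
```

```text
time_s: 8.48
tool_pos: [0.4776, 0.1311, 0.1448]
eef_rot: [[0.159, 0.987, -0.028], [0.97, -0.162, -0.179], [-0.181, 0.001, -0.983]]
ft_force: [0.8, 3.2, 6.8]
```

```bash
python3 -m inch '[[[0.001,0,0.004,0,-0.001,0],[0.002,0,0.007,0,-0.002,0],[0.003,0,0.01,0,-0.003,0],[0.003,0,0.013,0,-0.004,0],[0.004,0,0.016,0,-0.005,0]]]' | head -4
```

```text
time_s: 9.1
tool_pos: [0.4777, 0.1314, 0.1373]
eef_rot: [[0.158, 0.987, -0.033], [0.964, -0.162, -0.21], [-0.213, 0.001, -0.977]]
ft_force: [-2.6, 0.1, 17.2]
```

```bash
python3 -m inch '[[[0.001,0,0.003,0,-0.001,0],[0.002,0,0.006,0,-0.002,0],[0.003,0,0.009,0,-0.003,0],[0.003,0,0.012,0,-0.004,0],[0.004,0,0.015,0,-0.005,0]]]' | head -4
```

```text
time_s: 9.72
tool_pos: [0.4777, 0.1313, 0.1296]
eef_rot: [[0.157, 0.987, -0.038], [0.957, -0.162, -0.241], [-0.244, 0.001, -0.97]]
ft_force: [-0.8, -1.1, 16.8]
```

```bash
python3 -m inch '[[[0.001,0,0.003,0,-0.001,0],[0.001,0,0.006,0,-0.002,0],[0.002,0,0.008,0,-0.002,0],[0.003,0,0.011,0,-0.003,0],[0.003,0,0.014,0,-0.004,0]]]' | head -4
```

```text
time_s: 10.35
tool_pos: [0.4776, 0.1311, 0.1224]
eef_rot: [[0.156, 0.987, -0.042], [0.951, -0.162, -0.265], [-0.268, 0.001, -0.963]]
ft_force: [-1.6, 0.6, 15.5]
```

```bash
python3 -m inch '[[[0.001,0,0.002,0,-0.001,0],[0.001,0,0.004,0,-0.001,0]]]' | head -4
```

```text
time_s: 10.6
tool_pos: [0.4776, 0.131, 0.1203]
eef_rot: [[0.156, 0.987, -0.043], [0.949, -0.162, -0.271], [-0.275, 0.001, -0.962]]
ft_force: [-0.7, -0.7, 16.8]
```

```bash
python3 -m inch '[[[0,0,0.002,0,0,0],[0.001,0,0.003,0,-0.001,0]]]' | head -4
```

```text
time_s: 10.85
tool_pos: [0.4776, 0.1309, 0.1188]
eef_rot: [[0.156, 0.987, -0.044], [0.947, -0.162, -0.277], [-0.281, 0.001, -0.96]]
ft_force: [-0.8, -0.5, 16.0]
```

```bash
python3 -m inch '[[[0,0,0.0015,0,0,0],[0.0007,0,0.003,0,-0.001,0]]]' | head -4
```

```text
time_s: 11.1
tool_pos: [0.4776, 0.1308, 0.1173]
eef_rot: [[0.155, 0.987, -0.045], [0.945, -0.162, -0.283], [-0.287, 0.001, -0.958]]
ft_force: [-1.0, -0.4, 16.6]
```

```bash
python3 -m inch '[[[0,0,0.0015,0,0,0],[0.0005,0,0.0025,0,0,0]]]' | head -4
```

```text
time_s: 11.35
tool_pos: [0.4775, 0.1307, 0.116]
eef_rot: [[0.155, 0.987, -0.045], [0.945, -0.161, -0.283], [-0.287, 0.001, -0.958]]
ft_force: [-1.1, -1.5, 16.8]
```

```bash
python3 -m inch '[[[0,0,0.001,0,0,0],[0.0003,0,0.002,0,0,0]]]' | head -4
python3 - <<'E'
from station import optics
from h import *
d={n:optics.get_image(n) for n in("scene","wrist")}
w=d["wrist"]["image"]
cv2.imwrite("pics/w3.png",np.hstack([cv2.resize(w,(400,400),interpolation=2),cv2.resize(d["scene"]["image"][150:230,230:310],(400,400),interpolation=2)])[:,:,::-1])
E
```

```text
time_s: 11.6
tool_pos: [0.4776, 0.1306, 0.1152]
eef_rot: [[0.155, 0.987, -0.045], [0.945, -0.162, -0.283], [-0.287, 0.001, -0.958]]
ft_force: [-1.9, -0.5, 20.0]
```

View pics/w3.png

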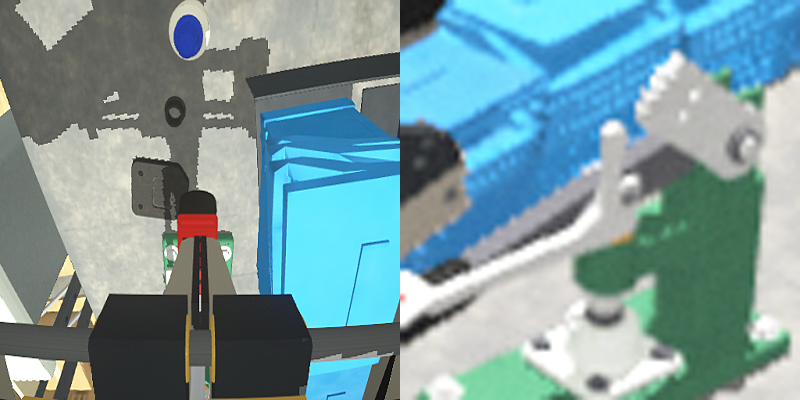

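The arm is down, the pawl tail is clear of the quadrant teeth, and only the bushing's collar shows on the housing at (603,310). The force has begun to rise, so I confirm the stop gently.

```bash
python3 -m inch '[[[0.0003,0,0.001,0,0,0],[0.0003,0,0.001,0,0,0]]]' | head -4
```

```text
time_s: 11.95
tool_pos: [0.4776, 0.1306, 0.1149]
eef_rot: [[0.155, 0.987, -0.045], [0.945, -0.162, -0.283], [-0.287, 0.001, -0.958]]
ft_force: [-3.1, -0.5, 20.2]
```

```bash
python3 -m inch '[[[0.0003,0,0.001,0,0,0],[0.0003,0,0.001,0,0,0]]]' | head -4
```

```text
time_s: 12.2
tool_pos: [0.4776, 0.1306, 0.1145]
eef_rot: [[0.155, 0.987, -0.045], [0.945, -0.162, -0.283], [-0.287, 0.001, -0.958]]
ft_force: [-2.5, -0.2, 23.0]
```

```bash
python3 -m inch '[[[0.0003,0,0.001,0,0,0],[0.0003,0,0.001,0,0,0]]]' | head -4
```

```text
time_s: 12.45
tool_pos: [0.4777, 0.1306, 0.1142]
eef_rot: [[0.155, 0.987, -0.045], [0.945, -0.162, -0.283], [-0.287, 0.001, -0.958]]
ft_force: [-2.9, 0.3, 24.0]
```

```bash
python3 -m inch '[[[0.0003,0,0.001,0,0,0],[0.0003,0,0.001,0,0,0]]]' | head -4
```

```text
time_s: 12.7
tool_pos: [0.4777, 0.1306, 0.1138]
eef_rot: [[0.155, 0.987, -0.045], [0.945, -0.162, -0.283], [-0.287, 0.002, -0.958]]
ft_force: [-3.7, 0.5, 25.5]
```

The force rises elastically with almost no travel, so the bushing is at its stop. I back off along the paddle's normal.

```bash
python3 -m inch '[[[0,0,-0.006,0,0,0],[0,0,-0.016,0,0,0],[0,0,-0.03,0,0,0],[0,0,-0.045,0,0,0],[0,0,-0.065,0,0,0]]]' | head -4
```

```text
time_s: 13.32
tool_pos: [0.4783, 0.1406, 0.1431]
eef_rot: [[0.155, 0.987, -0.047], [0.946, -0.162, -0.281], [-0.285, -0.001, -0.959]]
ft_force: [0.4, 0.3, -0.1]
```

```bash
python3 -m inch '[[[0,0,-0.05,0,0,0],[0,0,-0.1,0,0,0],[0,0,-0.16,0,0.01,0],[0,0,-0.22,0,0.02,0],[0,0,-0.27,0,0.03,0]]]' | head -4
python3 - <<'E'
from station import optics
from h import *
import pickle
d={n:optics.get_image(n) for n in("scene","top")};pickle.dump(d,open("d2.pkl","wb"));o=pickle.load(open("d0.pkl","rb"))
c=lambda i:cv2.resize(i["scene"]["image"][150:250,190:320],(400,308),interpolation=2)
t=lambda i:cv2.resize(i["top"]["image"][140:230,180:380],(400,180),interpolation=2)
cv2.imwrite("pics/f.png",np.hstack([np.vstack([c(o),t(o)]),np.vstack([c(d),t(d)])])[:,:,::-1])
E
```

```text
time_s: 13.95
tool_pos: [0.4849, 0.1792, 0.2739]
eef_rot: [[0.161, 0.987, -0.015], [0.982, -0.162, -0.096], [-0.097, 0.001, -0.995]]
ft_force: [-0.4, -0.8, 1.0]
```

View pics/f.png

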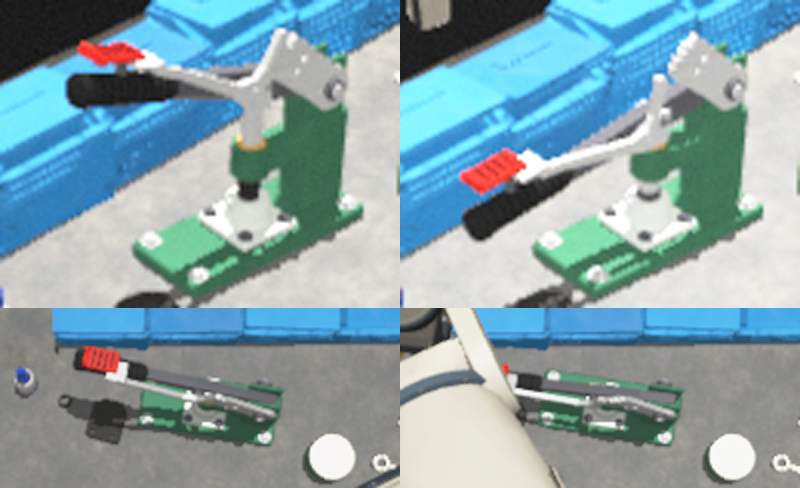

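The arm is down with the pawl sprung back up, the collar shows as a thin dark band on the housing at (650,190), and the loose parts look unmoved. One numeric check of the arm angle before handing in.

```bash
python3 - <<'E'
import pickle;from h import *
d=pickle.load(open("d2.pkl","rb"));o=pickle.load(open("d0.pkl","rb"))
i=d["scene"];p=np.radians(9);x=np.array([np.cos(p),-np.sin(p),0]);u=np.array([np.sin(p),np.cos(p),0])
for im,z in((o["scene"],0),(i,0)):
    m=red(im,(195,150,265,225));ys,xs=np.nonzero(m);r=cv2.minAreaRect(np.c_[xs,ys].astype(np.float32))
    c,v=ray(im,r[0]);P=np.array([.4728,.1097,.228]);X=c+v*((P-c)@x)/(v@x);print(r,X,"u from pivot",.2166+(X-P)@u)
for q in(.50,.52,.53,.54,.55):
    a=.36-q;print(q,.232*np.cos(a)-.041*np.sin(a),.135+.232*np.sin(a)+.041*np.cos(a))
E
python3 - <<'E'
import pickle,cv2,numpy as np
a=[pickle.load(open(f,"rb"))["scene"]["image"][195:225,255:290] for f in("d0.pkl","d2.pkl")]
cv2.imwrite("pics/g.png",np.hstack([cv2.resize(k,(350,300),interpolation=0) for k in a])[:,:,::-1])
E
```

```text
((225.4617462158203, 166.99703979492188), (21.16823387145996, 6.672595977783203), 4.39870548248291) [0.47277971 0.10957188 0.22745338] u from pivot 0.21647028188381018
((219.92926025390625, 205.37266540527344), (8.54731559753418, 19.911357879638672), 60.945396423339844) [0.47539912 0.12611017 0.1314492 ] u from pivot 0.2332147260615618
0.5 0.23545137882174552 0.14322485324725526
0.52 0.23556877621432953 0.13851449468389565
0.53 0.23559214223476493 0.1361586704597489
0.54 0.23559194923730298 0.13380273036952176
0.55 0.23556819724124325 0.13144691000525993
```

View pics/g.png

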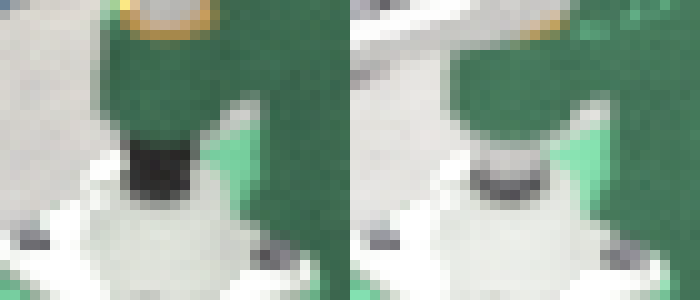

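The enlarged crop shows only a thin dark collar on the housing with the ram on it (around (510,185)), and the arm angle comes out at about 0.53–0.55, so the bushing is home. Handing in.

```bash
python3 -c "
from station import arm
print(arm.finish_job())"
```

```text
the job is handed in; nothing more can be done
None
```

I pressed the bushing home with the pawl held free and left the arm resting down on it, with the hand clear. The final pictures put the arm at about 0.53–0.55 rad and show only the bushing's collar above the housing. The push peaked at about 26 N, it took about 14 s, and the job is handed in.

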